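Close the pressure filter and set its catch dish

ROBOT

A 6-joint arm with a two-finger parallel gripper is mounted at the origin on the work surface. World frame = base frame: x ahead of the robot, y to its left, z up, the work surface at z = 0. Lengths are in mm, angles in rad, forces in N, time in s.
With the tool pointing down it reaches from about 400 to 925 mm from the base axis. Payload 12.5 kg.
Tool frame: the origin (TCP) lies midway between the tips of the shut fingers; the grasp point (between the pads) lies 19 mm behind it; z points along the fingers, y is the line along which they close (so a half turn about z gives the same grasp; the last joint's range is limited). The gripper opens to 95 mm and grips with 3 to 60 N. Pads are 20 mm wide; open, the fingers measure 119 mm over their backs; the gripper's body (75 mm by 180 mm) begins 59 mm behind the grasp point.
Start: joints at [1.148, 0.491, 1.559, -0, 1.092, -0.106], TCP at [194.688, 593.922, 214.661] pointing down, gripper open.
Joint ranges: [-3.1, 3.1], [-0.84, 2.19], [0.05, 2.79], [-1.13, 4.28], [0.06, 2.93], [-2.69, 2.69]. Speed limits (rad/s): [2.22, 2.22, 2.79, 3.14, 3.14, 3.14].

INTERFACE

Orientations are given as [roll, pitch, yaw] about the fixed x, y, z axes, in that order (R = Rz(yaw) Ry(pitch) Rx(roll)).
In Python, from cell import env gives the robot as it stands.
- The arm moves only by the shell command python3 -m inch 'ROWS'. ROWS is JSON, a list of rows, each a list of 7 numbers: the turn, a rotation vector about the tool's x, y, z in rad, then the shift along the tool's x, y, z in cm, then the closure, from -1 (fully open) to 1 (shut). A call has 1 to 20 rows; each row shifts and turns the commanded pose from where the row before left it, along the tool's axes as they then stand; what a row does not reach is not made up. A row lasts 1/8 s, in which the tool goes at most 62.5 mm and 10.7 degrees, less where a joint would pass 70% of its speed; a pose out of reach is approached as far as the arm can. A call with a gripper value outside its range is refused whole. The fingers move at their own pace and stop on an object; the grip force is fixed at half the most. Time passes only in rows, so rows that do not move let the fingers close. It gives the time, the measured TCP pose, the force, the opening and the grip force at its end, in the units of the state.
- env.state(): the state, without advancing time (a new reading comes with each control period).
- env.read_camera(name): name is "scene" or "top" or "wrist"; returns a dict with "img" (384x512x3 uint8, red, green, blue), "depth" (384x512 float32, mm along the optical axis (not along the pixel's ray), 0 where there is no reading), "fx", "fy", "cx", "cy" (pixels), "D" ([k1, k2, p1, p2, k3] as OpenCV has them; the pictures are not rectified), "position" and "orientation" of the camera in the world. Camera axes: x right, y down, z forward; pixel columns grow to the right and rows downward; lengths in mm; the calibration is good to about 2 mm. A picture is of the moment at which its call begins.
- env.job_done(): hands the job in; it is judged then, once.
Trained networks look in a picture, given as the dict that the camera call returned (one of the last four; its "shot" number tells which), for a name from the list of things; names that differ only in an ending like _2 or _b are one class to them, and where a whole thing is asked for, a point or a joint stands for the part that bears it (a point fixed in the world has none). Each returns a list of dicts, best first, with "score" (0 to 1); they miss things now and then, are a little off and sometimes report something else, mostly with a low value. They report only what shows in the picture. A call takes as long as a camera call. They do not tell look-alikes from the thing itself.
- env.find_in(picture, target): "centre" ([x, y, z] in mm, in the coordinates of the camera as it stood for that picture, good to about 4 mm: the middle of the surface that is visible of it).
- env.trace(picture, target): "mask" (384x512 bool, what is visible of it).
The state is a dict: "t": time; "joints": joint angles; "qvel": joint speeds; "tau": joint torques, N m; "eef_pos": TCP position; "tcp_rot": TCP orientation; "ft_force": force on the tool from outside, world axes, zero at the start; "moment": the same for the moment, N m; "opening": opening from 0.0 (shut) to 1.0 (fully open); "grip_force": force on a finger pad.
Only numpy, scipy, OpenCV 4.12 (cv2) and the standard library are available. Lean on these libraries where they do the work, as an engineer would, in place of code of your own. Each camera call takes 0.05 s, during which the arm holds its last target. There are 200 camera calls.

TASK

Get the pressure filter ready to run: turn the three knobs on its lid clockwise, fully home against their stops, one after another in the order red, yellow, blue. Then slide the white dish along the table, without lifting it, until it sits centred on the round mark under the drain spout. Leave the bottles, the jar and the mug standing where they are.

Things in the scene. Friction and masses are not known exactly. Their poses are not given: they have to be found in the camera images.
- holder: fixed round steel pressure filter, 200 mm wide, on legs; lid top 105 mm above the table; origin on the table under its centre; yaw within 17 degrees of 0. Brass nipple in mid-lid, 16 mm wide on a 32 mm collar, top at 137 mm. Steel drain spout, 12 mm thick, runs out along its -y axis no higher than 72 mm; its tip is 146 mm from the centre, 50 mm up
- mark (a point): centre, on the table, of the painted round mark (flat, green 112 mm disc with a white 60 mm middle), 165 mm from the holder's centre along its -y axis, beyond the spout's tip
- dish: loose white round dish, open on top, 96 mm across at the rim and 92 mm at the foot, 35 mm high, wall 4 mm, about 160 g; too wide to grasp across, to be pushed; origin at the centre of its underside
- red_grip (a point): grip point of the red knob, on its upright axis, 141 mm above the table. Bar knob 50 mm long, 14 mm wide, 30 mm tall (121 to 151 mm above the table), on the holder's lid 70 mm from the holder's centre; bar direction = holder's y axis turned counterclockwise by 1.5 minus the joint value
- knob_red (a joint): turn of the red knob in rad; 0 loose, grows clockwise seen from above, 1.5 is the end stop (fully tight), where the bar lies parallel to the drain spout; stays where it is left, turning takes about 0.1 N m
- yellow_grip (a point): grip point of the yellow knob, on its upright axis, 141 mm above the table. Bar knob 50 mm long, 14 mm wide, 30 mm tall (121 to 151 mm above the table), on the holder's lid 70 mm from the holder's centre; bar direction = holder's y axis turned counterclockwise by 1.5 minus the joint value
- knob_yellow (a joint): turn of the yellow knob in rad; 0 loose, grows clockwise seen from above, 1.5 is the end stop (fully tight), where the bar lies parallel to the drain spout; stays where it is left, turning takes about 0.1 N m
- blue_grip (a point): grip point of the blue knob, on its upright axis, 141 mm above the table. Bar knob 50 mm long, 14 mm wide, 30 mm tall (121 to 151 mm above the table), on the holder's lid 70 mm from the holder's centre; bar direction = holder's y axis turned counterclockwise by 1.5 minus the joint value
- knob_blue (a joint): turn of the blue knob in rad; 0 loose, grows clockwise seen from above, 1.5 is the end stop (fully tight), where the bar lies parallel to the drain spout; stays where it is left, turning takes about 0.1 N m
- amber_tall: loose brown bottle with black cap, 56 mm wide, 135 mm high, beside the mark; bystander, origin at the centre of its underside
- amber_short: loose brown bottle with white cap, 50 mm wide, 95 mm high, beside the mark; bystander, origin at the centre of its underside
- amber_side: loose brown bottle with orange cap, 60 mm wide, 120 mm high, off to the right; bystander, origin at the centre of its underside
- clear_bottle: loose clear bottle with white cap, 60 mm wide, 140 mm high, left of the holder; bystander, origin at the centre of its underside
- jar: loose brown jar with orange lid, 60 mm wide, 75 mm high, beyond the holder; bystander, origin at the centre of its underside
- mug: loose white mug, 80 mm wide without its handle, 85 mm high; bystander, origin at the centre of its underside
Not all that is in view belongs to the job. What is meant by the dish is not black or pink, and is the larger of those in its own colour.

How it is judged:
By the outcome, as a careful person would: the job done as asked, in the order asked, and still so for the second after the job is handed in, with the robot touching nothing.
It also fails if it takes over 72 s, if anything falls off the work surface, if the arm or the gripper's body presses on something with over 40 N, if the wrist force passes 120 N, or if a joint passes its speed limit or range.

## Working session

There is one attempt and no reset: what is moved stays moved. The work goes in short steps, Python scripts to look and compute and a shell command to move; the robot and the scene stay as the last step left them, time stands still between calls to the robot, and variables do not carry over. Pictures are saved under pics/ and viewed, at most 10 in all, crops included, and the job is handed in when it is done.

```bash
ls; mkdir -p pics; cat > h.py <<'E'
import numpy as np, cv2
from scipy.spatial.transform import Rotation as R
from cell import env
def cam_T(p):
    o=np.array(p["orientation"],float)
    r=R.from_euler('xyz',o).as_matrix() if o.size==3 else (o.reshape(3,3) if o.size==9 else R.from_quat(o).as_matrix())
    return r,np.array(p["position"],float)
def world(p,c):
    r,t=cam_T(p); return np.asarray(c)@r.T+t
def cloud(p):
    K=np.array([[p["fx"],0,p["cx"]],[0,p["fy"],p["cy"]],[0,0,1]])
    v,u=np.mgrid[:384,:512]
    q=cv2.undistortPoints(np.stack([u,v],-1).reshape(-1,1,2).astype(np.float64),K,np.array(p["D"],float)).reshape(384,512,2)
    d=p["depth"].astype(float)
    return world(p,np.dstack([q[...,0]*d,q[...,1]*d,d]))
def save(p,n): cv2.imwrite("pics/"+n,p["img"][...,::-1])
E
python3 - <<'E'
from h import *
for n in ("top","scene"):
    p=env.read_camera(n); save(p,n+"1.png"); print(n,p["position"],p["orientation"])
    for t in ["holder","dish","red_grip","yellow_grip","blue_grip","amber_tall","amber_short","amber_side","clear_bottle","jar","mug"]:
        print(t,[(np.round(world(p,f["centre"])).tolist(),round(f["score"],2)) for f in env.find_in(p,t)][:4])
print(env.state())
E
```

```text
pics
top [ 341.06918537  -85.68923716 1604.50685258] [-3.00480526  0.02822441 -1.59577515]
holder [([538.0, 72.0, 102.0], 0.58)]
dish [([489.0, -465.0, 6.0], 0.89), ([390.0, -321.0, 7.0], 0.86), ([674.0, -203.0, 4.0], 0.63), ([559.0, -329.0, 6.0], 0.57)]
red_grip [([562.0, 164.0, 147.0], 0.58), ([358.0, -472.0, 27.0], 0.57)]
yellow_grip [([601.0, 53.0, 150.0], 0.56)]
blue_grip [([485.0, 79.0, 147.0], 0.6)]
amber_tall [([602.0, -102.0, 96.0], 0.71)]
amber_short [([399.0, -44.0, 69.0], 0.46)]
amber_side [([655.0, -442.0, 77.0], 0.74), ([357.0, -474.0, 27.0], 0.42)]
clear_bottle [([558.0, 280.0, 100.0], 0.77), ([398.0, -43.0, 67.0], 0.7), ([604.0, -102.0, 93.0], 0.37)]
jar [([735.0, 84.0, 77.0], 0.81), ([559.0, 280.0, 99.0], 0.42)]
mug [([357.0, -475.0, 28.0], 0.57)]
scene [1369.6812435   329.11951115  745.9887965 ] [-2.16408278 -0.00479241  2.0202208 ]
holder [([578.0, 90.0, 105.0], 0.95)]
dish [([555.0, -333.0, 18.0], 0.88), ([668.0, -208.0, 7.0], 0.86), ([389.0, -328.0, 15.0], 0.84), ([489.0, -470.0, 13.0], 0.73)]
red_grip [([575.0, 165.0, 138.0], 0.83)]
yellow_grip [([612.0, 54.0, 1
[... 379 characters left out ...]
0.63), ([577.0, 96.0, 103.0], 0.21)]
{'t': 1.2, 'joints': array([ 1.14837235e+00,  4.90883694e-01,  1.55889946e+00, -5.77151148e-06,
        1.09174860e+00, -1.05621401e-01]), 'qvel': array([-0.00131803, -0.0013538 ,  0.00028159,  0.00131772, -0.00156916,
       -0.0009857 ]), 'tau': array([ 2.25412336e-04, -6.12465692e+01, -2.58426529e+01,  6.92601409e-02,
        4.46323946e-02,  1.07684784e-05]), 'eef_pos': array([194.70030042, 593.90398628, 214.67126303]), 'tcp_rot': array([3.14153263e+00, 1.15139969e-05, 2.82479274e+00]), 'ft_force': array([-0.32370059, -0.43974308, -0.39003597]), 'moment': array([-0.01181323, -0.06227166,  0.01366625]), 'grip_force': 0.0, 'opening': 0.9998585223253587}
```

View pics/top1.png

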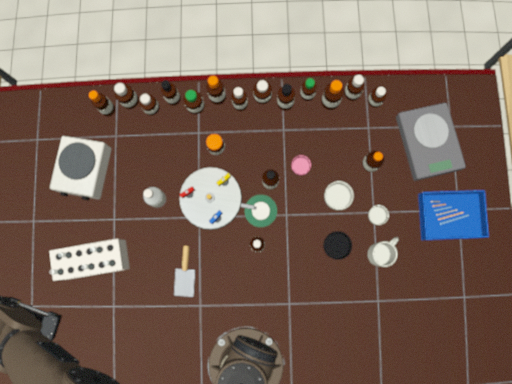

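View pics/scene1.png

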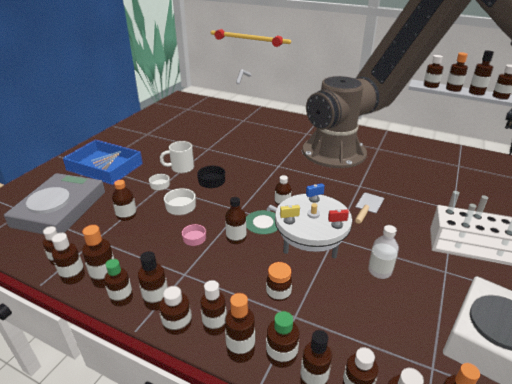

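Top view: holder at (210,198) px with red (187,192), yellow (224,180) and blue (216,216) knobs. The mark is at (261,210). The larger white dish is at (339,195), with a smaller look-alike at (378,215). The amber bottles at (270,178) and (257,244) flank the mark, leaving a corridor from the dish. Now I'll measure more precisely.

```bash
cat > meas.py <<'E'
from h import *
def fitc(P):
    A=np.c_[2*P[:,:2],np.ones(len(P))]; s=np.linalg.lstsq(A,(P[:,:2]**2).sum(1),rcond=None)[0]
    return s[:2].round(1),round(float(np.sqrt(s[2]+s[0]**2+s[1]**2)),1)
def knobs(p,C,hsv):
    for n,(a,b) in dict(red=(172,6),yellow=(20,35),blue=(100,125)).items():
        h=hsv[...,0]; m=((h>=a)|(h<=b)) if a>b else ((h>=a)&(h<=b))
        m&=(hsv[...,1]>130)&(hsv[...,2]>70)&(C[...,2]>138)&(C[...,2]<162)&(abs(C[...,0]-535)<130)&(abs(C[...,1]-93)<130)
        P=C[m][:,:2]
        if len(P)<8: print(n,"few",len(P)); continue
        if len(P)>=8:
            (cx,cy),(w,hh),ang=cv2.minAreaRect(P.astype(np.float32))
            e,v=np.linalg.eigh(np.cov(P.T)); d=v[:,1]
            print(n,len(P),"mean",P.mean(0).round(1),"rect",round(cx,1),round(cy,1),round(w),round(hh),"dir",round(np.arctan2(d[1],d[0])%np.pi,3),"z",np.median(C[m][:,2]).round(1))
if __name__=="__main__":
    p=env.read_camera("top"); C=cloud(p); hsv=cv2.cvtColor(p["img"],cv2.COLOR_RGB2HSV)
    m=(abs(C[...,2]-105)<6)&(np.hypot(C[...,0]-535,C[...,1]-93)<125)&(hsv[...,1]<60)
    cn=max(cv2.findContours(m.astype(np.uint8),cv2.RETR_EXTERNAL,cv2.CHAIN_APPROX_NONE)[0],key=len)[:,0]
    P=C[cn[:,1],cn[:,0]]; print("lid",fitc(P),np.median(C[m][:,2]))
    knobs(p,C,hsv)
    g=(hsv[...,0]>50)&(hsv[...,0]<95)&(hsv[...,1]>90)&(C[...,2]<15)&(np.hypot(C[...,0]-500,C[...,1]+80)<110)
    cn=max(cv2.findContours(g.astype(np.uint8),cv2.RETR_EXTERNAL,cv2.CHAIN_APPROX_NONE)[0],key=len)
    print("mark hull",fitc(C[cn[:,0,1],cn[:,0,0]]),np.median(C[g][:,2]))
    for t,c in dict(dish=(559,-329)).items():
        for f in env.trace(p,"dish"):
            M=f["mask"]; Q=C[M]; mm=np.median(Q[:,:2],0)
            if np.hypot(*(mm-c))<50:
                r=Q[Q[:,2]>28]; print("dish",fitc(r),len(r),"rect",cv2.minEnclosingCircle(r[:,:2].astype(np.float32)))
                break
    for t in ["amber_tall","amber_short","amber_side","clear_bottle","jar","mug"]:
        f=env.trace(p,t)
        if f:
            M=f[0]["mask"]; Q=C[M]; Q=Q[Q[:,2]>np.percentile(Q[:,2],90)-8]; print(t,np.median(Q,0).round(),Q.min(0).round(),Q.max(0).round())
E
python3 meas.py
```

```text
lid (array([546.8,  97.9]), 91.3) 105.36369712162423
red 43 mean [563.7 167.9] rect 563.8 168.0 12 47 dir 2.05 z 150.0
yellow 52 mean [598.5  53.2] rect 584.3 68.1 15 99 dir 2.32 z 148.8
blue 36 mean [482.9  77.2] rect 482.8 76.9 10 42 dir 2.354 z 151.6
mark hull (array([515.2, -61.4]), 46.4) 1.285513150613042
amber_tall [616. -97. 135.] [ 341. -110.  128.] [ 630.  -86. 1605.]
amber_short [400. -48.  95.] [341. -86.  89.] [ 410.  -36. 1605.]
amber_side [ 668. -448.  119.] [ 341. -462.  111.] [ 683.  -86. 1605.]
clear_bottle [567. 293. 141.] [341. -86. 134.] [ 579.  308. 1605.]
jar [744.  87.  75.] [341. -86.  71.] [ 767.  114. 1605.]
mug [ 360. -461.   83.] [ 318. -499.   75.] [ 394.  -86. 1605.]
```

```bash
cat > go.py <<'E'
import sys
from h import *
def go(x,y,z,yaw=None):
    s=env.state(); p=s["eef_pos"]; r=R.from_euler('xyz',s["tcp_rot"])
    d=r.inv().apply(np.array([x,y,z])-p)/10
    y0=s["tcp_rot"][2]; dz=None if yaw is None else -((yaw-y0+np.pi/2)%np.pi-np.pi/2)
    print("shift cm (current axes)",d.round(2),"n>=",round(np.linalg.norm(d)/6.25,1),"then rz",dz if dz is None else round(dz,3),"| pos",p.round(1),"rot",s["tcp_rot"].round(3),"j6",s["joints"][5].round(2))
if __name__=="__main__": go(*map(float,sys.argv[1:]))
E
python3 go.py 540 90 340 2.2
```

```text
shift cm (current axes) [-48.51 -37.13 -12.54] n>= 10.0 then rz 0.625 | pos [194.7 593.9 214.7] rot [ 3.141 -0.     2.825] j6 -0.11
```

```bash
python3 -m inch '[[0,0,0,-4,-3.1,-1.05,-1],[0,0,0,-4,-3.1,-1.05,-1],[0,0,0,-4,-3.1,-1.05,-1],[0,0,0,-4,-3.1,-1.05,-1],[0,0,0,-4,-3.1,-1.05,-1],[0,0,0,-4,-3.1,-1.05,-1],[0,0,0,-4,-3.1,-1.05,-1],[0,0,0,-4,-3.1,-1.05,-1],[0,0,0,-4,-3.1,-1.05,-1],[0,0,0,-4,-3.1,-1.05,-1],[0,0,0,-4,-3.1,-1.05,-1],[0,0,0,-4,-3.1,-1.05,-1],[0,0,0.15,0,0,0,-1],[0,0,0.15,0,0,0,-1],[0,0,0.15,0,0,0,-1],[0,0,0.15,0,0,0,-1],[0,0,0,0,0,0,-1],[0,0,0,0,0,0,-1]]'
python3 - <<'E'
from meas import *
p=env.read_camera("wrist"); save(p,"w1.png"); C=cloud(p); knobs(p,C,cv2.cvtColor(p["img"],cv2.COLOR_RGB2HSV))
print(p["position"]); print(env.state()["eef_pos"],env.state()["tcp_rot"])
for t in ("red","yellow","blue"): print(t,[world(p,f["centre"]).round(1) for f in env.find_in(p,t+"_grip")])
E
```

```text
t: 3.85
eef_pos: [534.9, 90.9, 340.7]
tcp_rot: [3.142, -0.0, 2.228]
ft_force: [0.6, -0.4, 0.3]
opening: 0.997
grip_force: 0.0
red 611 mean [565.1 166.5] rect 566.5 166.4 14 49 dir 2.114 z 150.4
yellow 490 mean [599.7  54.4] rect 585.5 69.9 19 99 dir 2.261 z 150.3
blue 539 mean [485.   79.1] rect 485.0 77.7 13 49 dir 2.377 z 150.5
[488.35080304 149.85499959 510.61258014]
[534.88280266  90.90589465 340.64427872] [ 3.14152795e+00 -3.57270820e-05  2.22750043e+00]
red [array([565.5, 165. , 149.4])]
yellow [array([598.2,  52.9, 150.5])]
blue [array([484. ,  81.1, 146.6])]
```

View pics/w1.png

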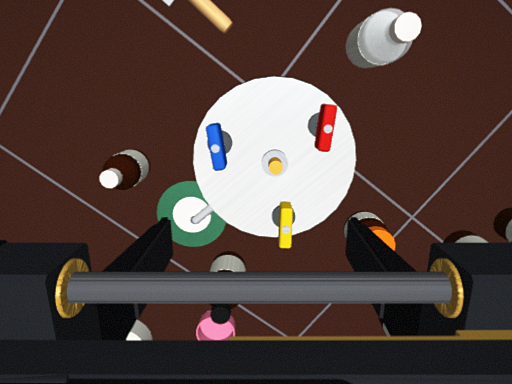

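Wrist view: red bar at (327,128), yellow (286,225), blue (216,146), all clear; the brass nipple at (276,165) contaminated the yellow mask. I'll tighten the mask and fit the holder pose to the knobs, lid and mark.

```bash
cat > k2.py <<'E'
from meas import *
from scipy.optimize import least_squares
def kn(p,C):
    hsv=cv2.cvtColor(p["img"],cv2.COLOR_RGB2HSV); h=hsv[...,0]; out={}
    for n,(a,b) in dict(red=(172,6),yellow=(20,35),blue=(100,125)).items():
        m=((h>=a)|(h<=b)) if a>b else ((h>=a)&(h<=b))
        m&=(hsv[...,1]>120)&(hsv[...,2]>60)&(abs(C[...,2]-150.5)<4)&(np.hypot(C[...,0]-548,C[...,1]-98)<110)
        k,l,st,_=cv2.connectedComponentsWithStats(m.astype(np.uint8))
        if k<2: continue
        q=C[l==1+np.argmax(st[1:,4])][:,:2]
        (cx,cy),(w,hh),_=cv2.minAreaRect(q.astype(np.float32)); d=np.linalg.eigh(np.cov(q.T))[1][:,1]
        out[n]=(cx,cy,np.arctan2(d[1],d[0])%np.pi); print(n,len(q),np.round(out[n],3),"mean",q.mean(0).round(1),round(w),round(hh))
    return out
def show():
    p=env.read_camera("wrist"); C=cloud(p); return p,C,kn(p,C)
if __name__=="__main__":
    p,C,o=show(); hsv=cv2.cvtColor(p["img"],cv2.COLOR_RGB2HSV)
    c=np.mean([o[n][:2] for n in o],0); print("centre",c)
    g=(hsv[...,0]>50)&(hsv[...,0]<95)&(hsv[...,1]>90)&(C[...,2]<15)&(np.hypot(C[...,0]-515,C[...,1]+62)<110)
    cn=max(cv2.findContours(g.astype(np.uint8),cv2.RETR_EXTERNAL,cv2.CHAIN_APPROX_NONE)[0],key=len)[:,0]
    P=C[cn[:,1],cn[:,0]]; 
    f=least_squares(lambda s:np.hypot(P[:,0]-s[0],P[:,1]-s[1])-56,[515,-62],loss="soft_l1",f_scale=1.5); print("mark r=56 fit",f.x.round(1),f.cost/len(P))
    d=c-f.x; print("dist",np.hypot(*d),"yaw",-np.arctan2(d[0],d[1]))
    for n in o: v=np.array(o[n][:2])-c; print(n,np.hypot(*v).round(1),np.arctan2(v[1],v[0]).round(3))
E
python3 k2.py
```

```text
red 547 [566.45  166.535   2.118] mean [565.5 166.9] 14 49
yellow 441 [602.827  51.662   2.199] mean [601.8  52.3] 14 49
blue 495 [484.961  77.524   2.378] mean [484.9  78.3] 13 49
centre [551.41288249  98.57382965]
mark r=56 fit [517.4 -61.3] 15.978689215353407
dist 163.45428051284293 yaw -0.20980584697505655
red 69.6 1.353
yellow 69.6 -0.74
blue 69.7 -2.835
```

```bash
python3 go.py 566 166.7 190 2.118; python3 - <<'E'
from cell import env; print(env.state()["joints"])
E
```

```text
shift cm (current axes) [ 4.12  7.08 15.07] n>= 2.7 then rz 0.108 | pos [534.9  90.9 340.7] rot [ 3.141 -0.     2.226] j6 -0.61
[ 4.65451963e-02  2.64977629e-01  1.57409374e+00  8.43105132e-05
  1.30241492e+00 -6.08418830e-01]
```

```bash
python3 -m inch '[[0,0,0,1.03,1.77,3.77,0],[0,0,0,1.03,1.77,3.77,0],[0,0,0,1.03,1.77,3.77,0],[0,0,0,1.03,1.77,3.76,0],[0,0,0.108,0,0,0,0],[0,0,0,0,0,0,0],[0,0,0,0,0,0,0]]'; python3 go.py 566 166.7 124 2.118
```

```text
t: 4.97
eef_pos: [566.2, 166.5, 190.4]
tcp_rot: [3.141, 0.0, 2.119]
ft_force: [0.8, -0.1, -0.1]
opening: 0.502
grip_force: 0.0
shift cm (current axes) [ 0.03 -0.02  6.64] n>= 1.1 then rz 0.001 | pos [566.2 166.5 190.4] rot [3.141 0.    2.119] j6 -0.37
```

```bash
python3 -m inch '[[0,0,0,0,0,2.2,0],[0,0,0,0,0,2.2,0],[0,0,0,0,0,2.2,0],[0,0,0,0,0,0,0],[0,0,0,0,0,0,1],[0,0,0,0,0,0,1],[0,0,0,0,0,0,1],[0,0,0,0,0,0,1],[0,0,0,0,0,0,1],[0,0,0,0,0,0,1]]'
```

```text
t: 6.22
eef_pos: [567.3, 167.4, 124.5]
tcp_rot: [3.138, 0.001, 2.117]
ft_force: [5.4, 4.8, 0.1]
opening: 0.143
grip_force: 30.0
```

```bash
python3 -m inch '[[0,0,0,0,0.12,0,1],[0,0,0.12,0,0,0,1],[0,0,0.12,0,0,0,1],[0,0,0.12,0,0,0,1],[0,0,0.12,0,0,0,1],[0,0,0.12,0,0,0,1],[0,0,0.12,0,0,0,1],[0,0,0.05,0,0,0,1],[0,0,0,0,0,0,1],[0,0,0,0,0,0,1]]'; python3 -c "
from cell import env;print(env.state()['moment'],env.state()['ft_force'])"
```

```text
t: 7.48
eef_pos: [567.7, 167.4, 124.4]
tcp_rot: [3.14, -0.001, 1.348]
ft_force: [4.7, 1.6, 5.2]
opening: 0.147
grip_force: 30.0
[ 0.24054062 -0.54134154  0.26834745] [4.69712533 1.63379375 5.21052829]
```

```bash
python3 -m inch '[[0,0,0.05,0,0,0,1],[0,0,0,0,0,0,1],[0,0,0,0,0,0,1]]'; python3 -c "
from cell import env;print(env.state()['moment'],env.state()['ft_force'])"
```

```text
t: 7.85
eef_pos: [567.7, 167.4, 124.4]
tcp_rot: [3.14, -0.001, 1.299]
ft_force: [4.6, 1.7, 4.4]
opening: 0.148
grip_force: 30.5
[ 0.23982079 -0.64960332  0.66744424] [4.60714584 1.71869387 4.39046814]
```

```bash
python3 -m inch '[[0,0,0,0,0,0,0],[0,0,0,0,0,0,0],[0,0,0,0,0,0,0],[0,0,0,0,0,0,0],[0,0,0,0,0,-3.5,0],[0,0,0,0,0,-3.5,0],[0,0,0,0,0,0,0]]'; python3 go.py 603.3 52.5 194 2.199
```

```text
t: 8.72
eef_pos: [567.9, 167.5, 196.3]
tcp_rot: [3.138, -0.002, 1.297]
ft_force: [0.1, 0.6, -0.7]
opening: 0.501
grip_force: 0.0
shift cm (current axes) [-10.11   6.52   0.23] n>= 1.9 then rz -0.902 | pos [567.9 167.5 196.3] rot [ 3.138e+00 -2.000e-03  1.297e+00] j6 0.45
```

```bash
python3 -m inch '[[0,0,0,-3.37,2.17,0.08,0],[0,0,0,-3.37,2.17,0.08,0],[0,0,0,-3.37,2.17,0.08,0],[0,0,-0.15,0,0,0,0],[0,0,-0.15,0,0,0,0],[0,0,-0.15,0,0,0,0],[0,0,-0.15,0,0,0,0],[0,0,-0.15,0,0,0,0],[0,0,-0.152,0,0,0,0],[0,0,0,0,0,0,0],[0,0,0,0,0,0,0]]'; python3 go.py 603.3 52.5 124 2.199; python3 -c "
from k2 import *
show()"
```

```text
t: 10.1
eef_pos: [602.2, 52.3, 191.0]
tcp_rot: [-3.141, -0.0, 2.196]
ft_force: [0.4, 0.4, 0.2]
opening: 0.502
grip_force: 0.0
shift cm (current axes) [-0.05  0.1   6.7 ] n>= 1.1 then rz -0.003 | pos [602.2  52.3 191. ] rot [-3.141 -0.     2.196] j6 -0.65
red 1749 [566.883 166.367   1.304] mean [566.7 163.9] 50 14
yellow 1275 [603.039  51.334   2.207] mean [602.2  52.7] 13 49
blue 1822 [485.517  77.416   2.373] mean [485.7  78.6] 15 49
```

```bash
python3 -m inch '[[0,0,0,-0.05,0.08,2.2,0],[0,0,0,0,0,2.2,0],[0,0,0,0,0,2.2,0],[0,0,0,0,0,0,0],[0,0,0,0,0,0,1],[0,0,0,0,0,0,1],[0,0,0,0,0,0,1],[0,0,0,0,0,0,1],[0,0,0,0,0,0,1],[0,0,0,0,0,0,1]]'; python3 - <<'E'
from h import *
s=env.state(); print(s["moment"],s["ft_force"],s["eef_pos"]); 
p=env.read_camera("top"); im=p["img"][150:250,165:290]; cv2.imwrite("pics/t2.png",cv2.resize(im[...,::-1],None,fx=6,fy=6,interpolation=cv2.INTER_CUBIC))
E
```

```text
t: 11.4
eef_pos: [603.5, 52.5, 125.9]
tcp_rot: [3.141, 0.0, 2.199]
ft_force: [-0.0, 0.6, 4.7]
opening: 0.146
grip_force: 30.0
[0.08197544 0.05000682 0.05628678] [-0.03273726  0.63337072  4.6586499 ] [603.51179825  52.47178679 125.8760484 ]
```

```bash
python3 -m inch '[[0,0,0.12,0,0,0,1],[0,0,0.12,0,0,0,1],[0,0,0.12,0,0,0,1],[0,0,0.12,0,0,0,1],[0,0,0.12,0,0,0,1],[0,0,0.12,0,0,0,1],[0,0,0.08,0,0,0,1],[0,0,0,0,0,0,1],[0,0,0,0,0,0,1]]'; M='from cell import env;s=env.state();print(s["moment"],s["tcp_rot"][2])'; python3 -c "$M"
python3 -m inch '[[0,0,0.03,0,0,0,1],[0,0,0,0,0,0,1],[0,0,0,0,0,0,1]]' >/dev/null; python3 -c "$M"
python3 -m inch '[[0,0,0.03,0,0,0,1],[0,0,0,0,0,0,1],[0,0,0,0,0,0,1]]'>/dev/null; python3 -c "$M"
python3 -m inch '[[0,0,0.03,0,0,0,1],[0,0,0,0,0,0,1],[0,0,0,0,0,0,1]]'; python3 -c "$M"
```

```text
t: 12.58
eef_pos: [604.4, 52.7, 125.9]
tcp_rot: [3.139, -0.001, 1.399]
ft_force: [5.1, 2.5, 2.3]
opening: 0.147
grip_force: 30.0
[ 0.31663565 -0.64928525 -0.03179701] 1.3987355372268802
[ 0.33568458 -0.71308911 -0.02087784] 1.3687385239202492
[ 0.36602666 -0.78232046  0.38858403] 1.3396863089698843
t: 13.7
eef_pos: [604.5, 52.6, 125.9]
tcp_rot: [3.139, -0.001, 1.31]
ft_force: [4.2, 3.1, 1.7]
opening: 0.147
grip_force: 30.7
[ 0.32324702 -0.78769314  0.77770412] 1.3104039975497384
```

```bash
python3 -m inch '[[0,0,0,0,0,0,0],[0,0,0,0,0,0,0],[0,0,0,0,0,0,0],[0,0,0,0,0,0,0],[0,0,0,0,0,-3.5,0],[0,0,0,0,0,-3.5,0],[0,0,0,0,0,0,0]]'; python3 go.py 486.3 78.4 192 2.375
```

```text
t: 14.58
eef_pos: [604.2, 52.4, 198.0]
tcp_rot: [3.137, -0.001, 1.309]
ft_force: [-0.8, -0.8, -0.1]
opening: 0.504
grip_force: 0.0
shift cm (current axes) [ -0.55 -12.07   0.55] n>= 1.9 then rz -1.066 | pos [604.2  52.4 198. ] rot [ 3.137e+00 -1.000e-03  1.309e+00] j6 0.24
```

View pics/t2.png

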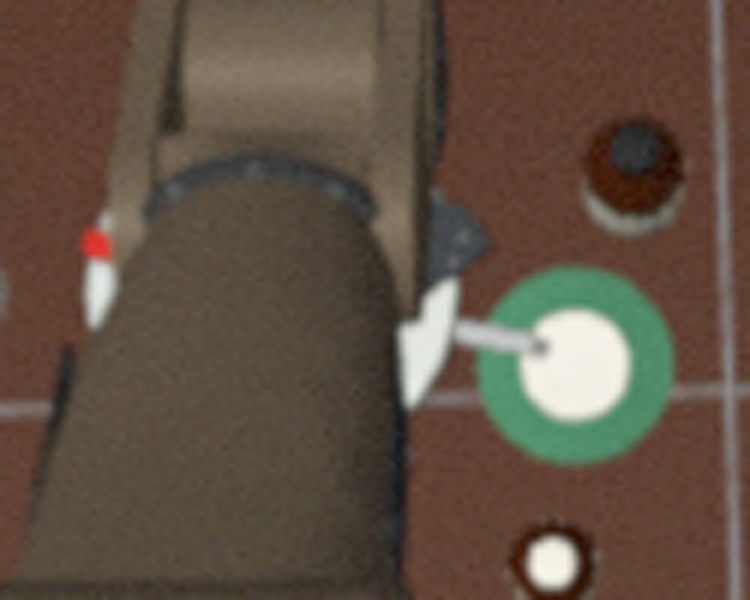

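The top crop shows the arm hiding most of the lid. The mark at (575,365) and both bottles beside it are undisturbed. On to blue.

```bash
python3 -m inch '[[0,0,0,-0.18,-4.02,0.18,0],[0,0,0,-0.18,-4.02,0.18,0],[0,0,0,-0.19,-4.03,0.19,0],[0,0,-0.15,0,0,0,0],[0,0,-0.15,0,0,0,0],[0,0,-0.15,0,0,0,0],[0,0,-0.15,0,0,0,0],[0,0,-0.15,0,0,0,0],[0,0,-0.15,0,0,0,0],[0,0,-0.166,0,0,0,0],[0,0,0,0,0,0,0],[0,0,0,0,0,0,0]]'; python3 go.py 486.3 78.4 125 2.375; python3 -c "
from k2 import *
show()"
```

```text
t: 16.08
eef_pos: [485.1, 78.4, 189.6]
tcp_rot: [-3.141, -0.001, 2.371]
ft_force: [0.6, 0.2, 0.3]
opening: 0.503
grip_force: 0.0
shift cm (current axes) [-0.09  0.09  6.46] n>= 1.0 then rz -0.004 | pos [485.1  78.4 189.6] rot [-3.141e+00 -1.000e-03  2.371e+00] j6 -0.77
red 1447 [566.356 167.038   1.349] mean [565.  166.9] 51 14
blue 1280 [484.528  77.477   2.377] mean [483.4  78.8] 14 49
```

```bash
python3 -m inch '[[0,0,0,-0.05,0.05,2.2,0],[0,0,0,0,0,2.2,0],[0,0,0,0,0,2.1,0],[0,0,0,0,0,0,0],[0,0,0,0,0,0,1],[0,0,0,0,0,0,1],[0,0,0,0,0,0,1],[0,0,0,0,0,0,1],[0,0,0,0,0,0,1],[0,0,0,0,0,0,1]]'
```

```text
t: 17.38
eef_pos: [485.6, 77.9, 125.4]
tcp_rot: [-3.141, -0.0, 2.375]
ft_force: [-3.1, -5.0, 5.2]
opening: 0.146
grip_force: 30.0
```

```bash
python3 -m inch '[[0,0,0.12,0,-0.05,0,1],[0,0,0.12,0,0,0,1],[0,0,0.12,0,0,0,1],[0,0,0.12,0,0,0,1],[0,0,0.12,0,0,0,1],[0,0,0.12,0,0,0,1],[0,0,0.12,0,0,0,1],[0,0,0.12,0,0,0,1],[0,0,0.06,0,0,0,1],[0,0,0,0,0,0,1],[0,0,0,0,0,0,1]]'; M='from cell import env;s=env.state();print(s["moment"],s["tcp_rot"][2])'; python3 -c "$M"
python3 -m inch '[[0,0,0.03,0,0,0,1],[0,0,0,0,0,0,1]]' >/dev/null; python3 -c "$M"
python3 -m inch '[[0,0,0.03,0,0,0,1],[0,0,0,0,0,0,1],[0,0,0,0,0,0,1]]'; python3 -c "$M"
```

```text
t: 18.75
eef_pos: [486.0, 77.9, 125.4]
tcp_rot: [3.141, -0.0, 1.356]
ft_force: [0.3, -1.3, 5.0]
opening: 0.146
grip_force: 30.0
[-0.41710275  0.09943092 -0.08682441] 1.3560091793745694
[-0.35291972  0.01712726  0.65613793] 1.3271172730959908
t: 19.38
eef_pos: [486.0, 78.0, 125.4]
tcp_rot: [3.141, 0.0, 1.298]
ft_force: [0.5, -0.0, 5.6]
opening: 0.15
grip_force: 31.0
[-0.13003097  0.03180386  0.76514054] 1.2977616938625305
```

```bash
python3 -m inch '[[0,0,0,0,0,0,0],[0,0,0,0,0,0,0],[0,0,0,0,0,0,0],[0,0,0,0,0,0,0],[0,0,0,0,0,-4,0],[0,0,0,0,0,-5,0],[0,0,0,0,0,-5,0],[0,0,0,0,0,-5,0],[0,0,0,0,0,-3,0],[0,0,0,0,0,0,0],[0,0,0,0,0,0,0]]'; python3 - <<'E'
from k2 import *
p,C,o=show(); save(p,"w3.png"); print(C[...,2].max())
p=env.read_camera("top"); C=cloud(p); kn(p,C)
for f in env.trace(p,"dish"):
    Q=C[f["mask"]]; print(f["score"],np.median(Q,0).round(1))
    if np.hypot(*(np.median(Q,0)[:2]-[559,-329]))<40:
        M=f["mask"]&(abs(C[...,2]-35)<9); P=C[M]
        hull=cv2.convexHull(P[:,:2].astype(np.float32))[:,0]
        s=least_squares(lambda s:np.hypot(hull[:,0]-s[0],hull[:,1]-s[1])-s[2],[559,-329,48],loss="soft_l1",f_scale=2); print("dish rim",s.x.round(1),len(P),"mean",P.mean(0).round(1))
E
```

```text
t: 20.75
eef_pos: [485.3, 78.0, 344.0]
tcp_rot: [-3.14, 0.0, 1.295]
ft_force: [-0.1, 0.0, -0.5]
opening: 0.5
grip_force: 0.0
red 631 [566.418 167.311   1.349] mean [566.3 167.8] 49 13
yellow 520 [603.299  51.328   1.354] mean [602.5  52.7] 50 14
blue 472 [485.07   77.761   1.359] mean [485.5  78.7] 49 14
513.9627233178953
yellow 21 [598.811  39.058   1.3  ] mean [598.4  39.8] 21 10
blue 1 [481.897  56.325     nan] mean [481.9  56.3] 0 0
0.82 [ 559.3 -332.2    6.3]
dish rim [ 557.6 -328.    46.7] 107 mean [ 559.3 -327.5   33.5]
0.81 [ 389.6 -318.9    6.6]
0.78 [ 673.1 -206.3    4.6]
0.77 [ 488.8 -464.5    5.6]k2.py:11: RuntimeWarning: Degrees of freedom <= 0 for slice
  (cx,cy),(w,hh),_=cv2.minAreaRect(q.astype(np.float32)); d=np.linalg.eigh(np.cov(q.T))[1][:,1]
  c *= np.true_divide(1, fact)
  c *= np.true_divide(1, fact)
```

View pics/w3.png

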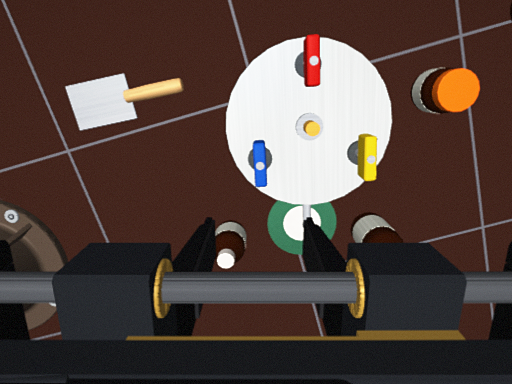

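All three bars — red (312,60), yellow (368,158), blue (260,164) — lie parallel to the spout at 1.349–1.359 rad, so they're at their stops. The bystanders in view are standing. Now over to the dish.

```bash
python3 go.py 555 -338 345
```

```text
shift cm (current axes) [-38.13  18.03  -0.12] n>= 6.7 then rz None | pos [485.4  78.  343.9] rot [-3.140e+00  1.000e-03  1.295e+00] j6 0.3
```

```bash
python3 -m inch '[[0,0,0,-4.77,2.25,0,0],[0,0,0,-4.77,2.25,0,0],[0,0,0,-4.77,2.25,0,0],[0,0,0,-4.77,2.25,0,0],[0,0,0,-4.77,2.25,0,0],[0,0,0,-4.77,2.25,0,0],[0,0,0,-4.77,2.25,0,0],[0,0,0,-4.74,2.28,-0.12,0],[0,0,0,0,0,0,0],[0,0,0,0,0,0,0],[0,0,0,0,0,0,0]]'; cat > dish.py <<'E'
from k2 import *
def dish(name,c,save_as=None):
    p=env.read_camera(name); C=cloud(p)
    if save_as: save(p,save_as)
    D=np.hypot(C[...,0]-c[0],C[...,1]-c[1]); hsv=cv2.cvtColor(p["img"],cv2.COLOR_RGB2HSV)
    P=C[(abs(C[...,2]-35)<4)&(D<70)&(hsv[...,1]<70)&(hsv[...,2]>90)]
    hull=cv2.convexHull(P[:,:2].astype(np.float32))[:,0]
    s=least_squares(lambda s:np.hypot(hull[:,0]-s[0],hull[:,1]-s[1])-s[2],[*c,48],loss="soft_l1",f_scale=2)
    s2=least_squares(lambda s:np.hypot(P[:,0]-s[0],P[:,1]-s[1])-46,c)
    print(name,"rim",s.x.round(1),len(P),"mid r46",s2.x.round(1),np.sqrt(2*s2.cost/len(P)).round(1),"z",np.median(P[:,2]).round(1))
E
python3 -c "
from dish import *
dish('wrist',[558,-328],'w4.png'); dish('top',[558,-328])"
```

```text
t: 22.28
eef_pos: [555.3, -336.9, 346.3]
tcp_rot: [-3.141, -0.0, 1.296]
ft_force: [1.2, 0.0, -0.2]
opening: 0.496
grip_force: 0.0
wrist rim [ 557.7 -328.6   47.4] 606 mid r46 [ 557.8 -328.5] 1.3 z 34.6
top rim [ 555.2 -336.3   55.8] 4 mid r46 [ 558.3 -326.7] 0.1 z 37.0
```

View pics/w4.png

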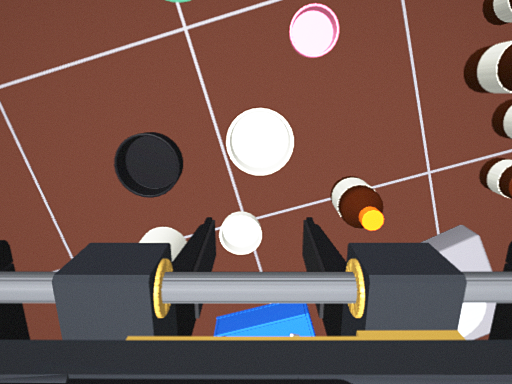

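The white dish is at (260,142), with the smaller look-alike at (240,232) and the amber_side bottle at (360,205). I'll pinch its wall on the -y side with the gripper's long axis along the spout, which keeps the gripper body clear of the bottles and the lid.

```bash
python3 -m inch '[[0,0,0.17,0,0,0,0.4],[0,0,0.17,0,0,0,0.4],[0,0,0.17,0,0,0,0.4],[0,0,0.17,0,0,0,0.4],[0,0,0.17,0,0,0,0.4],[0,0,0.17,0,0,0,0.4],[0,0,0.17,0,0,0,0.4],[0,0,0.17,0,0,0,0.4],[0,0,0.153,0,0,0,0.4],[0,0,0,0,0,0,0.4],[0,0,0,0,0,0,0.4]]'; python3 go.py 549.1 -372 60 -0.217
```

```text
t: 23.75
eef_pos: [555.3, -337.6, 346.4]
tcp_rot: [-3.142, -0.0, -0.214]
ft_force: [-0.2, -0.4, -0.7]
opening: 0.297
grip_force: 0.0
shift cm (current axes) [ 0.12  3.49 28.64] n>= 4.6 then rz 0.003 | pos [ 555.3 -337.6  346.4] rot [-3.142 -0.    -0.214] j6 1.14
```

```bash
python3 -m inch '[[0,0,0.003,0.12,3.49,4.7,0.4],[0,0,0,0,0,4.8,0.4],[0,0,0,0,0,4.8,0.4],[0,0,0,0,0,4.8,0.4],[0,0,0,0,0,4.8,0.4],[0,0,0,0,0,4.7,0.4],[0,0,0,0,0,0,0.4],[0,0,0,0,0,0,0.4]]'; python3 go.py 549.1 -372 10 -0.217
```

```text
t: 24.75
eef_pos: [549.6, -372.8, 62.0]
tcp_rot: [3.141, -0.002, -0.22]
ft_force: [-0.4, 0.1, 0.7]
opening: 0.298
grip_force: 0.0
shift cm (current axes) [-0.08 -0.07  5.2 ] n>= 0.8 then rz -0.003 | pos [ 549.6 -372.8   62. ] rot [ 3.141e+00 -2.000e-03 -2.200e-01] j6 1.1
```

```bash
python3 -m inch '[[0,0,-0.003,-0.06,-0.05,1.8,0.4],[0,0,0,0,0,1.7,0.4],[0,0,0,0,0,1.5,0.4],[0,0,0,0,0,0,0.4],[0,0,0,0,0,0,0.4]]'; python3 -m inch '[[0,0,0,0,0,0,0.6],[0,0,0,0,0,0,0.8],[0,0,0,0,0,0,1],[0,0,0,0,0,0,1],[0,0,0,0,0,0,1],[0,0,0,0,0,0,1]]'; python3 -c "
from dish import *
dish('wrist',[558,-328])"; python3 go.py 517 -62 10
```

```text
t: 25.38
eef_pos: [548.5, -371.8, 10.3]
tcp_rot: [-3.142, -0.0, -0.218]
ft_force: [-0.4, 0.2, -0.2]
opening: 0.297
grip_force: 0.0
t: 26.12
eef_pos: [548.9, -371.7, 11.0]
tcp_rot: [-3.142, -0.001, -0.219]
ft_force: [1.5, 0.5, 5.5]
opening: 0.047
grip_force: 29.9
wrist rim [ 558.3 -328.8   47.6] 3801 mid r46 [ 558.3 -329.4] 1.4 z 34.8
shift cm (current axes) [ -9.84 -29.54   0.08] n>= 5.0 then rz None | pos [ 548.9 -371.7   11. ] rot [-3.142e+00 -1.000e-03 -2.190e-01] j6 1.09
```

```bash
python3 -m inch '[[0,0,0,-0.4,-1,0,1],[0,0,0,-0.7,-1.8,0,1],[0,0,0,-0.7,-1.8,0,1],[0,0,0,-0.7,-1.8,0,1],[0,0,0,-0.7,-1.8,0,1],[0,0,0,-0.7,-1.8,0,1],[0,0,0,-0.7,-1.8,0,1],[0,0,0,-0.7,-1.8,0,1],[0,0,0,-0.7,-1.8,0,1],[0,0,0,-0.7,-1.8,0,1],[0,0,0,0,0,0,1],[0,0,0,0,0,0,1]]'; python3 -c "
from dish import *
s=env.state()['eef_pos']
dish('wrist',[s[0]+9.5,s[1]+43])"; python3 go.py 507.7 -104.8 11
```

```text
t: 27.68
eef_pos: [520.6, -188.7, 10.8]
tcp_rot: [-3.141, -0.001, -0.218]
ft_force: [1.2, 3.8, 5.7]
opening: 0.049
grip_force: 29.9
wrist rim [ 529.6 -145.8   47.6] 3724 mid r46 [ 529.6 -146.3] 1.4 z 34.8
shift cm (current axes) [-3.07 -7.92 -0.02] n>= 1.4 then rz None | pos [ 520.5 -188.8   10.8] rot [-3.141e+00 -1.000e-03 -2.180e-01] j6 1.32
```

```bash
python3 -m inch '[[0,0,0,-0.5,-1.32,0,1],[0,0,0,-0.5,-1.32,0,1],[0,0,0,-0.5,-1.32,0,1],[0,0,0,-0.5,-1.32,0,1],[0,0,0,-0.5,-1.32,0,1],[0,0,0,-0.5,-1.32,0,1],[0,0,0,0,0,0,1],[0,0,0,0,0,0,1]]'; cat > fin.py <<'E'
import sys
from dish import *
n=sys.argv[1]; dish(n,[517,-62],sys.argv[2] if len(sys.argv)>2 else None)
p=env.read_camera(n); C=cloud(p); hsv=cv2.cvtColor(p["img"],cv2.COLOR_RGB2HSV)
D=np.hypot(C[...,0]-517,C[...,1]+62)
g=(hsv[...,0]>50)&(hsv[...,0]<95)&(hsv[...,1]>90)&(C[...,2]<15)&(D<75)
P=C[g][:,:2]; h=cv2.convexHull(P.astype(np.float32))[:,0]
s=least_squares(lambda s:np.hypot(h[:,0]-s[0],h[:,1]-s[1])-56,[517,-62],loss="soft_l1",f_scale=1); print("green outer",s.x.round(1),len(P)); 
a=np.degrees(np.arctan2(P[:,1]+62,P[:,0]-517))%360; print(np.histogram(a,12,(0,360))[0])
E
python3 fin.py wrist w5.png; python3 fin.py scene
```

```text
t: 28.72
eef_pos: [508.6, -105.1, 10.8]
tcp_rot: [-3.141, -0.001, -0.218]
ft_force: [1.5, 3.6, 5.3]
opening: 0.048
grip_force: 29.9
wrist rim [517.9 -62.1  47.6] 3750 mid r46 [517.7 -62.7] 1.4 z 34.8
green outer [516.3 -62.7] 3549
[668  93   0   0   0   0   0   0 182 881 886 839]
scene rim [522.2 -62.5  47.6] 89 mid r46 [521.1 -61.7] 2.2 z 34.6
green outer [514.8 -61.4] 3
[1 0 0 0 0 0 0 0 0 0 0 2]
```

View pics/w5.png

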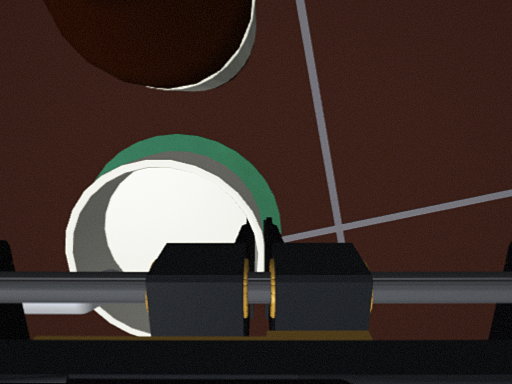

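Dish at (165,245) covers the mark concentrically; measured centres agree within about 1.5 mm. Releasing and retreating straight up.

```bash
python3 -m inch '[[0,0,0,0,0,0,0.8],[0,0,0,0,0,0,0.7],[0,0,0,0,0,0,0.7],[0,0,0,0,0,0,0.7],[0,0,0,0,0,-1.5,0.7],[0,0,0,0,0,-2.5,0.7],[0,0,0,0,0,-4,0.7],[0,0,0,0,0,-5,0.7],[0,0,0,0,0,-5,0.7],[0,0,0,0,0,-5,0.7],[0,0,0,0,0,-5,0.7],[0,0,0,0,0,-5,0.7],[0,0,0,0,5,0,0.7],[0,0,0,0,5,0,0.7],[0,0,0,0,5,0,0.7],[0,0,0,0,5,0,0.7],[0,0,0,0,0,0,0.7],[0,0,0,0,0,0,0.7]]'; python3 fin.py top; python3 - <<'E'
from k2 import *
p=env.read_camera("top"); C=cloud(p); kn(p,C); save(p,"top9.png")
p=env.read_camera("scene"); cv2.imwrite("pics/s9.png",p["img"][...,::-1])
E
```

```text
t: 31.18
eef_pos: [464.5, -300.2, 340.8]
tcp_rot: [-3.141, -0.0, -0.219]
ft_force: [0.2, -0.3, -0.0]
opening: 0.151
grip_force: 0.0
top rim [517.9 -61.1  46.8] 76 mid r46 [517.7 -61. ] 1.4 z 35.2
green outer [518.6 -60.7] 56
[ 0  0  0  3  9 10 12 11  9  2  0  0]
red 19 [570.542 183.      1.222] mean [568.9 183.7] 17 12
yellow 16 [599.542  37.236   1.338] mean [598.5  37.8] 17 9
blue 18 [480.677  64.727   1.095] mean [480.7  64.9] 19 10
```

View pics/top9.png

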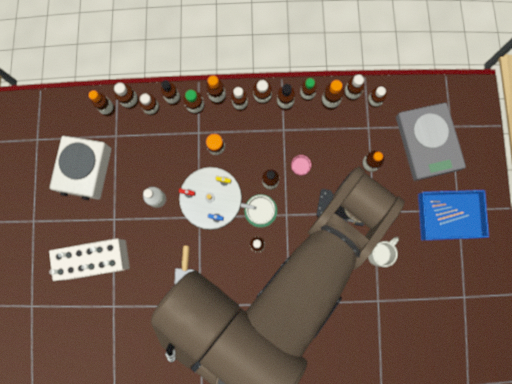

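View pics/s9.png

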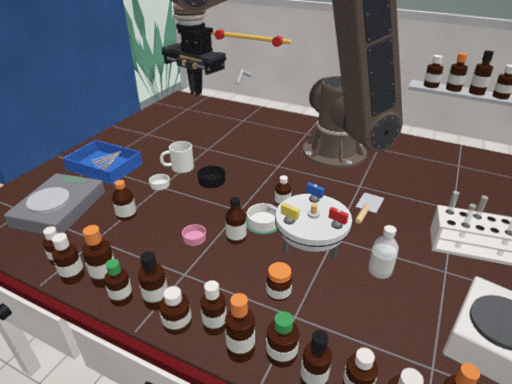

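Both views show the dish centred on the mark (top view (261,210)), the knobs parallel to the spout, and every bystander standing where it was. Handing in.

```bash
python3 -c "
from cell import env; print(env.job_done())"
```

```text
the job is handed in; nothing more can be done
None
```

I turned the red, yellow and blue knobs home to their stops in that order and slid the dish onto the mark, centred to about 1.5 mm by the cameras; the bystanders stayed standing in place, and I handed the job in at about 31 s, though it returned no verdict.

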